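# Wind on the film and hold the camera over the lemon for a close-up

### The job

We are shooting a close-up of the lemon on the small serving board. Wind on the film: swing the advance lever of the camera, which lies lens down on the cork trivet, all the way to its stop and let go so that it springs back; then pick up the camera, carry it over the glasses and the coffee jar without knocking them, and bring it lens down and level about 5 cm above the top of the lemon, centred over it, its long side parallel to the board's long side. Finish while holding it still there, without touching the lemon or the garlic.

Things in the scene. Friction and masses are not known exactly. Their poses are not given: they have to be found in the camera images.
- film_camera: silver and black camera, 108 (its x) x 56 (y) x 34 mm (z), 0.3 kg, loose, lying lens down on the trivet. Origin: middle of the lens on its front (the underside as it lies); z points out of its back (up), lens looks along -z, +y is the silver top cover. Balances at the middle; there grip it across the 56 mm (long sides bare within 25 mm of the middle), 4 to 34 mm above the origin.
- advance_lever (a joint): lever on the camera's back: flat 34 mm steel arm with an upright red tab at its end (6 mm thick, 16 mm along the arm, from 4 to 16 mm above the back). 0 at rest, arm along the camera's -y; swings about the camera's z, counter-clockwise from above, to the stop at 1.3 rad, arm nearly along +x, tab beyond the camera's end. A light spring (under 1 N at the tab) returns it to 0.
- lever_pivot (a point): point on the camera's back on the lever's axis, at (32, 14, 34) mm in the camera's frame
- lever_tip (a point): top centre of the lever's red tab, 34 mm from the pivot's axis
- cork_trivet: round cork trivet, 170 mm across and 8 mm thick, fixed; origin at the centre of its underside; the camera lies on it
- serving_board: light wooden serving board, 240 (its x, the long side) x 160 x 14 mm, with a short tab with a dark spot at its +x end, fixed; origin at the centre of the underside of the 240 x 160 part
- lemon: the yellow lemon on the serving board, 71 x 53 x 51 mm high, loose; origin at its underside below its centre
- garlic: white garlic bulb, 60 x 57 x 58 mm high, loose on the board near a corner; origin at the centre of its underside
- gold_rim_glass: white patterned glass with a gold rim, 76 mm across, 142 mm high, loose, between camera and board; origin at the centre of its underside
- coffee_jar: jar of coffee with a dark lid, 68 mm across, 133 mm high, loose, between camera and board; origin at the centre of its underside
- smoked_glass: dark smoked glass, 67 mm across, 134 mm high, loose, between camera and board; origin at the centre of its underside
Mind the look-alikes: they are no part of the job. There is more than one size of the lemon; the job needs the larger.

How it is judged:
By the outcome, as a careful person would: the job done as asked, in the order asked, and still so for the second after the job is handed in, while the arm keeps its last pose, push and grip.
It also fails if it takes over 61 s, if anything falls off the work surface, if the arm or the gripper's body presses on something with over 40 N, if the wrist force passes 120 N, or if a joint passes its speed limit or range.

### The arm

A 6-joint arm with a two-finger parallel gripper is mounted at the origin on a cart in front of the work surface, level with it; the furniture and walls round the work are solid. World frame = base frame: x ahead of the robot, y to its left, z up, the work surface at z = 0. Lengths are in m, angles in degrees, forces in N, time in s.
With the tool pointing down it reaches from about 0.4 to 0.825 m from the base axis. Payload 7 kg.
Tool frame: the origin (TCP) lies between the finger pads; the fingertips stand 22 mm ahead of it and the grasp point (between the pads) lies 3 mm ahead of it; z points along the fingers, y is the line along which they close (so a half turn about z gives the same grasp; the last joint's range is limited). The gripper opens to 88 mm and grips with 3 to 60 N. Pads are 19 mm wide; open, the fingers measure 130 mm over their backs; the gripper's body (78 mm by 193 mm) begins 47 mm behind the grasp point.
Start: joints at [81.939, 20.546, 0.682, 0, -70.136, -16.507], TCP at [0.281, 0.614, 0.249] pointing down, gripper open.
Joint ranges: [-176.03, 176.03], [-82.01, 121.73], [-58.28, 71.71], [-173.87, 95.51], [-174.79, -0.11], [-173.66, 173.66]. Speed limits (degrees/s): [136.94, 136.94, 172.46, 180, 180, 180].

### API

Orientations are given as [roll, pitch, yaw] about the fixed x, y, z axes, in that order (R = Rz(yaw) Ry(pitch) Rx(roll)).
In Python, from plant import ctrl gives the robot as it stands.
- The arm moves only by the tool apply_moves, never from a script. Its argument "targets" is a list of rows, each an object with "travel": the shift along the tool's x, y, z in mm, a list of three; "roll": the turn about the tool's z in degrees; "jaw": the finger opening in mm, from 0 to 87.6. In form: [{"travel": [tx, ty, tz], "roll": roll, "jaw": jaw}, ...]. A call has 1 to 10 rows; each row shifts and turns the commanded pose from where the row before left it, along the tool's axes as they then stand; what a row does not reach is not made up. A row lasts 1/10 s, in which the tool goes at most 50 mm and 8.59 degrees, less where a joint would pass 70% of its speed; a pose out of reach is approached as far as the arm can. A call with a gripper value outside its range is refused whole. The fingers move at their own pace and stop on an object; the grip force is fixed at half the most. Time passes only in rows, so rows that do not move let the fingers close. It gives the time, the measured TCP pose, the force, the opening and the grip force at its end, in the units of the state.
- ctrl.get_obs(): the state, without advancing time (a new reading comes with each control period).
- ctrl.snapshot(name): name is "side" or "top" or "wrist"; returns the picture (400x640x3 uint8, red, green, blue); there is no depth.
- ctrl.calibration(name): a dict with "K" (3x3 intrinsics, pixels), "dist_coeffs" ([k1, k2, p1, p2, k3] as OpenCV has them; the pictures are not rectified), "extrinsics" (4x4, takes a point from camera to world coordinates); the wrist camera has in their place "hand_eye" (4x4, takes a point from camera to tool coordinates, whose origin is the TCP and whose axes are the flange's). Camera axes: x right, y down, z forward; pixel columns grow to the right and rows downward; lengths in m; the calibration is good to about 2 mm. A picture is of the moment at which its call begins: read the wrist's pose just before it. calibration takes no time and is no camera call.
- ctrl.close_job(): hands the job in; it is judged then, once.
The state is a dict: "clock": time; "joint_pos": joint angles; "qvel": joint speeds; "tau": joint torques, N m; "tool_pos": TCP position; "orientation": TCP orientation; "force": force on the tool from outside, world axes, zero at the start; "moment": the same for the moment, N m; "opening": finger opening in m; "gripper_force": force on a finger pad.
Only numpy, scipy, OpenCV 4.12 (cv2) and the standard library are available. Lean on these libraries where they do the work, as an engineer would, in place of code of your own. Each camera call takes 0.05 s, during which the arm holds its last target. There are 200 camera calls.

## Working session

There is one attempt and no reset: what is moved stays moved. The work goes in short steps, Python scripts to look and compute and a tool call to move; the robot and the scene stay as the last step left them, time stands still between calls to the robot, and variables do not carry over. Pictures are saved under pics/ and viewed, at most 10 in all, crops included, and the job is handed in when it is done.

Besides the shell and the picture viewer there is one more tool, called after ">>>" as name(argument=value, ...) on one line, values as JSON. apply_moves: Moves the arm, as the interface text tells. Its arguments: {"type":"object","properties":{"targets":{"type":"array","items":{"type":"object","properties":{"travel":{"type":"array","items":{"type":"number"}},"roll":{"type":"number"},"jaw":{"type":"number"}}}}},"required":["targets"]}

```bash
mkdir -p pics; ls; python3 - <<'E'
from plant import ctrl
import cv2,numpy as np
print(ctrl.get_obs())
for n in("top","side","wrist"):
    c=ctrl.calibration(n);print(n,{k:np.round(v,4).tolist() for k,v in c.items()})
    cv2.imwrite(f"pics/{n}0.png",ctrl.snapshot(n)[:,:,::-1])
E
```

```text
pics
{'clock': 0.0, 'joint_pos': array([ 8.19375516e+01,  2.05900967e+01,  6.35370260e-01, -1.96921193e-02,
       -7.01350029e+01, -1.65081251e+01]), 'qvel': array([ 0.02749468,  0.04384019,  0.04879101,  0.067719  ,  0.02852862,
       -0.03311539]), 'tau': array([ 5.09600013e-04, -5.82728112e+01,  2.93059874e+01,  6.99730039e+00,
        6.95429437e-03, -1.84238720e-04]), 'tool_pos': array([0.28049946, 0.61348024, 0.24765123]), 'orientation': array([ 1.79908709e+02, -7.75011982e-03, -2.45772733e+01]), 'force': array([-0.13282046, -0.18454628, -0.42469883]), 'moment': array([-0.01525323,  0.03498967,  0.04269598]), 'gripper_force': 0.0, 'opening': 0.08759398649584528}
top {'K': [[396.2073, 0.0, 320.3114], [0.0, 396.2073, 206.4578], [0.0, 0.0, 1.0]], 'dist_coeffs': [0.0028, 0.0, 0.0, 0.0, 0.0], 'extrinsics': [[0.0109, -0.982, 0.1886, 0.2889], [-0.9998, -0.014, -0.0152, -0.0086], [0.0176, -0.1884, -0.9819, 1.2108], [0.0, 0.0, 0.0, 1.0]]}
side {'K': [[435.3353, 0.0, 320.0767], [0.0, 435.3353, 205.5598], [0.0, 0.0, 1.0]], 'dist_coeffs': [0.0119, 0.0, 0.0, 0.0, 0.0], 'extrinsics': [[0.8672, -0.277, 0.4139, 0.0509], [-0.4976, -0.4494, 0.7419, -0.8332], [-0.0195, -0.8493, -0.5275, 0.6639], [0.0, 0.0, 0.0, 1.0]]}
wrist {'K': [[339.6705, 0.0, 322.157], [0.0, 339.6705, 200.9565], [0.0, 0.0, 1.0]], 'dist_coeffs': [0.0147, 0.0, 0.0, 0.0, 0.0], 'hand_eye': [[0.0012, -0.954, -0.2998, 0.0804], [1.0, 0.0011, 0.0005, 0.0012], [-0.0002, -0.2998, 0.954, -0.1371], [0.0, 0.0, 0.0, 1.0]]}
```

View pics/top0.png

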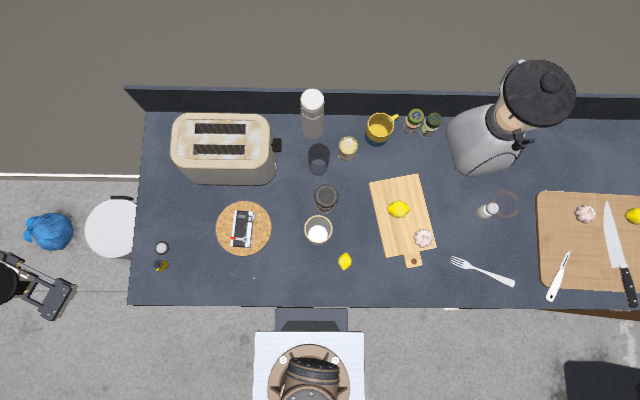

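View pics/side0.png

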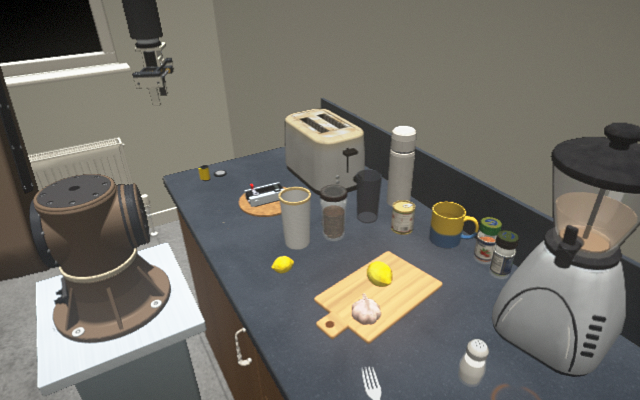

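Lemon candidates in top view: (398,208) on the light serving board (with tab and dark spot), a smaller one at (345,261) on the worktop, and one at (633,215) on another board. The first fits. The camera lies on the cork trivet at (243,229). Obstacles are the gold-rim glass at (318,230), the jar at (326,195) and the smoked glass at (318,157). I'll confirm with enlarged crops.

```bash
cat > h.py <<'E'
from plant import ctrl
import cv2,numpy as np
from scipy.spatial.transform import Rotation as R
def cal(n,obs=None):
    c=ctrl.calibration(n)
    if n=="wrist":
        T=np.eye(4);T[:3,:3]=R.from_euler('xyz',obs['orientation'],degrees=True).as_matrix();T[:3,3]=obs['tool_pos']
        E=T@np.array(c['hand_eye'])
    else:E=np.array(c['extrinsics'])
    return np.array(c['K']),np.array(c['dist_coeffs']),E
def ray(px,z,C):
    K,d,E=C
    p=cv2.undistortPoints(np.array(px,float).reshape(-1,1,2),K,d)[:,0]
    v=np.c_[p,np.ones(len(p))]@E[:3,:3].T
    o=E[:3,3]
    return o+v*((z-o[2])/v[:,2])[:,None]
def proj(P,C):
    K,d,E=C;Ei=np.linalg.inv(E)
    return cv2.projectPoints(np.array(P,float).reshape(-1,1,3),cv2.Rodrigues(Ei[:3,:3])[0],Ei[:3,3],K,d)[0][:,0]
E
python3 - <<'E'
from h import *
t=cv2.imread("pics/top0.png");s=cv2.imread("pics/side0.png")
a=cv2.resize(t[195:265,205:285],None,fx=5,fy=5,interpolation=3)
b=cv2.resize(t[170:275,360:440],None,fx=3.33,fy=3.33,interpolation=3)
h=max(a.shape[0],b.shape[0]);o=np.zeros((h,a.shape[1]+b.shape[1],3),np.uint8);o[:a.shape[0],:a.shape[1]]=a;o[:b.shape[0],a.shape[1]:]=b
cv2.imwrite("pics/crop.png",o);print(o.shape)
C=cal("top")
# trivet centre z=.008
for n,px,z in[("trivet",(243,229),.008),("lemon",(398,208),.04),("garlic",(424,238),.05),("gold",(318,230),.142),("jar",(326,190),.133),("smoke",(318,152),.134)]:
    print(n,ray(px,z,C)[0].round(3))
hsv=cv2.cvtColor(t,cv2.COLOR_BGR2HSV)
m=cv2.inRange(hsv,(24,190,120),(34,255,255))
n,l,st,c=cv2.connectedComponentsWithStats(m)
for i in range(1,n):
    if st[i,4]>40:print("yellow",st[i],c[i],ray(c[i],.035,C)[0].round(4))
E
```

```text
(350, 666, 3)
trivet [0.447 0.208 0.008]
lemon [ 0.512 -0.261  0.04 ]
garlic [ 0.421 -0.334  0.05 ]
gold [ 0.429 -0.02   0.142]
jar [ 0.543 -0.041  0.133]
smoke [ 0.653 -0.017  0.134]
yellow [388 201  22  15 162] [397.12345679 207.35802469] [ 0.5153 -0.2596  0.035 ]
yellow [626 208  14  15 164] [633.33536585 214.71341463] [ 0.5027 -0.9811  0.035 ]
yellow [341 253  10  17  96] [345.57291667 260.97916667] [ 0.3522 -0.103   0.035 ]
```

View pics/crop.png

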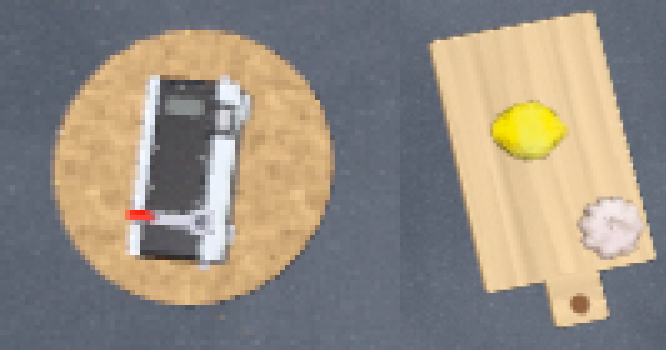

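The crop confirms it: the red tab at about px (233,238) points to world +Y and the pivot is at (246,239), so camera +x points towards the robot. The lemon on the tabbed board at (398,207) is the one. Next I move over the camera for a close look.

>>> apply_moves(targets=[{"travel":[32,30,5],"roll":0,"jaw":87},{"travel":[32,30,5],"roll":0,"jaw":87},{"travel":[32,30,5],"roll":0,"jaw":87},{"travel":[32,30,5],"roll":0,"jaw":87},{"travel":[32,30,5],"roll":0,"jaw":87},{"travel":[32,30,5],"roll":0,"jaw":87},{"travel":[32,30,5],"roll":0,"jaw":87},{"travel":[32,30,5],"roll":0,"jaw":87},{"travel":[32,30,5],"roll":0,"jaw":87},{"travel":[32,30,5],"roll":0,"jaw":87}])

```text
clock: 1.15
tool_pos: [0.4472, 0.2062, 0.1985]
orientation: [-180.0, -0.0, -24.5]
force: [1.4, 0.0, -0.4]
opening: 0.0869
gripper_force: 0.0
```

>>> apply_moves(targets=[{"travel":[0,0,0],"roll":8.2,"jaw":30},{"travel":[0,0,0],"roll":8.2,"jaw":30},{"travel":[0,0,0],"roll":8.2,"jaw":30},{"travel":[0,0,0],"roll":8.2,"jaw":30},{"travel":[0,0,0],"roll":8.2,"jaw":30},{"travel":[0,0,0],"roll":8.2,"jaw":20},{"travel":[0,0,0],"roll":8.2,"jaw":20},{"travel":[0,0,0],"roll":8.2,"jaw":20},{"travel":[0,0,0],"roll":0,"jaw":20},{"travel":[0,0,0],"roll":0,"jaw":20}])

```text
clock: 2.15
tool_pos: [0.4469, 0.2079, 0.1985]
orientation: [180.0, -0.0, -89.9]
force: [0.3, 0.7, 0.9]
opening: 0.0207
gripper_force: 0.0
```

```bash
python3 - <<'E'
from h import *
o=ctrl.get_obs();im=ctrl.snapshot("wrist")[:,:,::-1]
cv2.imwrite("pics/w1.png",im);np.save("w1.npy",np.r_[o['tool_pos'],o['orientation']])
print(o['clock'],o['tool_pos'],o['orientation'],o['opening'],o['joint_pos'].round(1))
E
```

```text
2.15 [0.44687697 0.20792677 0.19848462] [ 1.79992706e+02 -4.39260659e-03 -8.99227755e+01] 0.020698224190359216 [ 47.9   5.7 -26.   -0.  -58.4 -47.8]
```

View pics/w1.png

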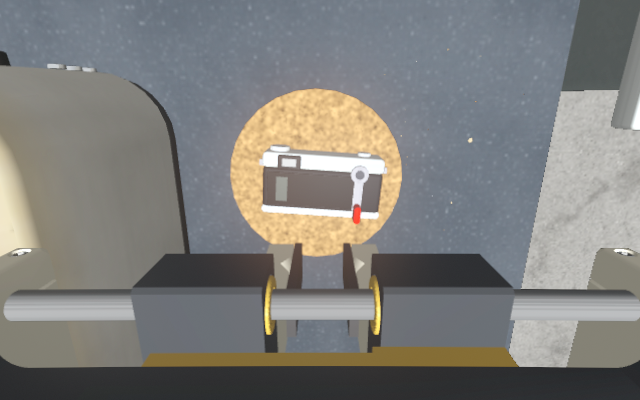

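The wrist view shows the camera centre near (322,183), the pivot at (360,175), the red tab at (357,214) and the toaster to the left (front edge near column 183).

```bash
python3 - <<'E'
from h import *
p=np.load("w1.npy");o=dict(tool_pos=p[:3],orientation=p[3:]);C=cal("wrist",o)
im=cv2.imread("pics/w1.png");hsv=cv2.cvtColor(im,cv2.COLOR_BGR2HSV)
m=cv2.inRange(hsv,(0,180,120),(5,255,255))|cv2.inRange(hsv,(174,180,120),(180,255,255))
m[:190]=0;m[240:]=0
ys,xs=np.nonzero(m);print("red bbox",xs.min(),xs.max(),ys.min(),ys.max(),len(xs))
print("tab(z.055)",ray((xs.mean(),ys.mean()),.055,C)[0].round(4))
print("pivot",ray((360,175),.043,C)[0].round(4))
# dark body region
g=cv2.inRange(im,(0,0,0),(75,75,75));g[:140]=0;g[225:]=0;g[:,:250]=0;g[:,395:]=0
cn=max(cv2.findContours(g,0,2)[0],key=cv2.contourArea)
r=cv2.minAreaRect(cn);print(r);b=cv2.boxPoints(r);print(ray(b,.042,C).round(4))
# cork
k=cv2.inRange(hsv,(8,90,100),(22,255,255));k[260:]=0;k[:,:200]=0;k[:,420:]=0
cn=max(cv2.findContours(k,0,2)[0],key=cv2.contourArea);e=cv2.fitEllipse(cv2.convexHull(cn));print("cork",e[0],ray(e[0],.008,C)[0].round(4))
print("toaster z0",ray((185,220),0,C)[0],"z.1",ray((180,190),.1,C)[0])
# whole body corners by eye from big crop
cv2.imwrite("pics/w1c.png",cv2.resize(im[135:235,245:400],None,fx=5,fy=5,interpolation=2))
E
```

```text
red bbox 354 360 208 223 83
tab(z.055) [0.4149 0.2272 0.055 ]
pivot [0.4119 0.1936 0.043 ]Traceback (most recent call last):
  File "<stdin>", line 11, in <module>
ValueError: max() iterable argument is empty
```

```bash
python3 - <<'E'
from h import *
p=np.load("w1.npy");o=dict(tool_pos=p[:3],orientation=p[3:]);C=cal("wrist",o)
im=cv2.imread("pics/w1.png");hsv=cv2.cvtColor(im,cv2.COLOR_BGR2HSV)
k=cv2.inRange(hsv,(8,90,100),(22,255,255));k[260:]=0;k[:,:200]=0;k[:,420:]=0
cn=max(cv2.findContours(k,0,2)[0],key=cv2.contourArea);e=cv2.fitEllipse(cv2.convexHull(cn));print("cork",e[0],ray(e[0],.008,C)[0].round(4))
print("toaster z0",ray((185,220),0,C)[0],"z.1",ray((180,190),.1,C)[0])
cork=np.zeros_like(k);cv2.fillPoly(cork,[cv2.convexHull(cn)],255)
bod=cv2.bitwise_and(cork,255-cv2.inRange(hsv,(6,70,60),(25,255,255)));bod=cv2.morphologyEx(bod,cv2.MORPH_OPEN,np.ones((3,3)))
bod[232:]=0
c2=max(cv2.findContours(bod,0,2)[0],key=cv2.contourArea);r=cv2.minAreaRect(c2)
b=cv2.boxPoints(r);B=ray(b,.042,C);print(r,"\n",B.round(4));print([np.linalg.norm(B[i]-B[i-1]).round(4) for i in range(4)])
cv2.polylines(im,[b.astype(int)],True,(0,255,0),1)
cv2.imwrite("pics/w1c.png",cv2.resize(im[135:235,245:400],None,fx=5,fy=5,interpolation=2))
E
```

```text
cork (315.7115783691406, 171.6628875732422) [0.4515 0.1985 0.008 ]
toaster z0 [0.58926376 0.25250467 0.        ] z.1 [0.54729763 0.19178429 0.1       ]
((320.9180603027344, 183.40164184570312), (127.74593353271484, 70.88948822021484), 5.194429397583008) 
 [[0.5074 0.2296 0.042 ]
 [0.4982 0.1653 0.042 ]
 [0.3884 0.175  0.042 ]
 [0.3903 0.2407 0.042 ]]
[np.float64(0.1176), np.float64(0.0649), np.float64(0.1103), np.float64(0.0657)]
```

View pics/w1c.png

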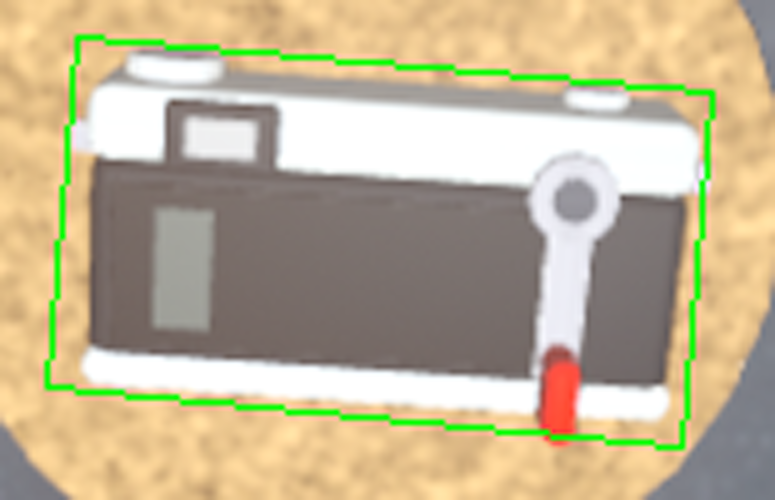

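```bash
python3 - <<'E'
from h import *
p=np.load("w1.npy");o=dict(tool_pos=p[:3],orientation=p[3:]);C=cal("wrist",o)
P=ray([(263,152),(384.4,160),(262,209.6),(378.6,218),(360,175)],.042,C);print(P.round(4))
ang=lambda a,b:np.degrees(np.arctan2(*(b-a)[1::-1]))
print(ang(P[0],P[1]),ang(P[2],P[3]),"y:",ang(P[2],P[0])+90,ang(P[3],P[1])+90,"c",P[:4].mean(0),[np.linalg.norm(P[a]-P[b]) for a,b in((0,1),(2,3),(0,2),(1,3))])
th=np.radians(175);Rz=np.array([[np.cos(th),-np.sin(th)],[np.sin(th),np.cos(th)]])
c=P[4,:2]-Rz@[.032,.014];print("origin from pivot",c)
E
```

```text
[[0.4965 0.1737 0.042 ]
 [0.391  0.1804 0.042 ]
 [0.5001 0.2264 0.042 ]
 [0.3932 0.2343 0.042 ]
 [0.4117 0.1938 0.042 ]]
176.35012906165636 175.7681498070839 y: -3.8410824488073843 -2.3678110519251163 c [0.44517689 0.20368778 0.042     ] [np.float64(0.10577451185635788), np.float64(0.10716327838970242), np.float64(0.052839598060047815), np.float64(0.0539412946305744)]
origin from pivot [0.44484701 0.2049948 ]
```

>>> apply_moves(targets=[{"travel":[0,0,0],"roll":4,"jaw":20},{"travel":[-17.5,34.3,0],"roll":0,"jaw":20},{"travel":[0,0,35],"roll":0,"jaw":20},{"travel":[0,0,35],"roll":0,"jaw":20},{"travel":[0,0,20],"roll":0,"jaw":20},{"travel":[0,0,0],"roll":0,"jaw":20},{"travel":[0,0,0],"roll":0,"jaw":20}])

```text
clock: 2.9
tool_pos: [0.4143, 0.2281, 0.109]
orientation: [-180.0, -0.0, -94.1]
force: [0.4, 0.6, 0.7]
opening: 0.0201
gripper_force: 0.0
```

```bash
python3 - <<'E'
from h import *
o=ctrl.get_obs();im=ctrl.snapshot("wrist")[:,:,::-1].copy();C=cal("wrist",o)
print(o['tool_pos'],o['orientation'])
hsv=cv2.cvtColor(im,cv2.COLOR_BGR2HSV)
m=cv2.inRange(hsv,(0,180,120),(5,255,255))|cv2.inRange(hsv,(174,180,120),(180,255,255))
n,l,st,c=cv2.connectedComponentsWithStats(m)
for i in range(1,n):
    if st[i,4]>20:
        x,y,w,h,a=st[i];print(st[i],ray([(x+w/2,y+h/2),(x+w/2,y),(x+w/2,y+h)],.056,C).round(4))
T=np.eye(4);T[:3,:3]=R.from_euler('xyz',o['orientation'],degrees=True).as_matrix()
print("tool in img",proj([o['tool_pos']+[0,0,-.022]],C))
cv2.imwrite("pics/w2.png",im)
E
```

```text
[0.41430023 0.22806191 0.10897916] [-1.79997230e+02 -3.27582187e-02 -9.40579958e+01]
[314 224   9  23 188] [[0.4149 0.2274 0.056 ]
 [0.4143 0.22   0.056 ]
 [0.4154 0.235  0.056 ]]
tool in img [[319.12623976 260.249004  ]]
```

View pics/w2.png

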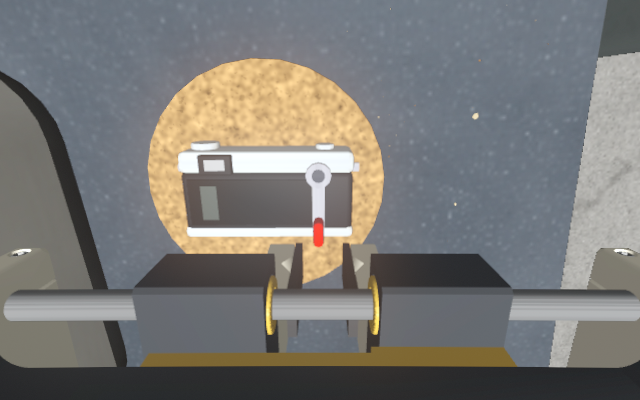

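>>> apply_moves(targets=[{"travel":[0,0,20],"roll":0,"jaw":20},{"travel":[0,0,17],"roll":0,"jaw":20},{"travel":[0,0,0],"roll":0,"jaw":20},{"travel":[0,0,0],"roll":0,"jaw":20}])

```text
clock: 3.35
tool_pos: [0.4146, 0.2284, 0.0727]
orientation: [-179.9, 0.0, -94.1]
force: [-0.1, 0.8, 0.8]
opening: 0.0202
gripper_force: 0.0
```

>>> apply_moves(targets=[{"travel":[0.29,4.44,0],"roll":-7.5,"jaw":20},{"travel":[0.29,4.44,0],"roll":-7.5,"jaw":20},{"travel":[0.29,4.44,0],"roll":-7.5,"jaw":20},{"travel":[0.29,4.44,0],"roll":-7.5,"jaw":20},{"travel":[0.29,4.44,0],"roll":-7.5,"jaw":20},{"travel":[0.29,4.44,0],"roll":-7.5,"jaw":20},{"travel":[0.29,4.44,0],"roll":-7.5,"jaw":20},{"travel":[0.29,4.44,0],"roll":-7.5,"jaw":20},{"travel":[0,0,0],"roll":0,"jaw":20}])

```text
clock: 4.25
tool_pos: [0.3839, 0.2138, 0.0731]
orientation: [-179.8, -0.0, -34.0]
force: [0.7, -0.1, 0.7]
opening: 0.0198
gripper_force: 0.2
```

```bash
cat > look.py <<'E'
from h import *
import sys
o=ctrl.get_obs();im=ctrl.snapshot("wrist")[:,:,::-1].copy();C=cal("wrist",o)
print(o['clock'],o['tool_pos'].round(4),o['orientation'].round(1),o['force'].round(2),o['moment'].round(2))
hsv=cv2.cvtColor(im,cv2.COLOR_BGR2HSV)
m=cv2.inRange(hsv,(0,180,120),(5,255,255))|cv2.inRange(hsv,(174,180,120),(180,255,255))
n,l,st,c=cv2.connectedComponentsWithStats(m)
for i in range(1,n):
    if st[i,4]>20: print("red",st[i],ray(c[i],.056,C).round(4))
cv2.imwrite(f"pics/{sys.argv[1]}.png",im)
E
python3 look.py w3
```

```text
4.25 [0.3839 0.2138 0.0731] [-179.8   -0.   -34. ] [ 0.7  -0.12  0.66] [ 0.18 -0.07  0.02]
red [304 245  14  28 289] [[0.3879 0.2163 0.056 ]]
```

View pics/w3.png

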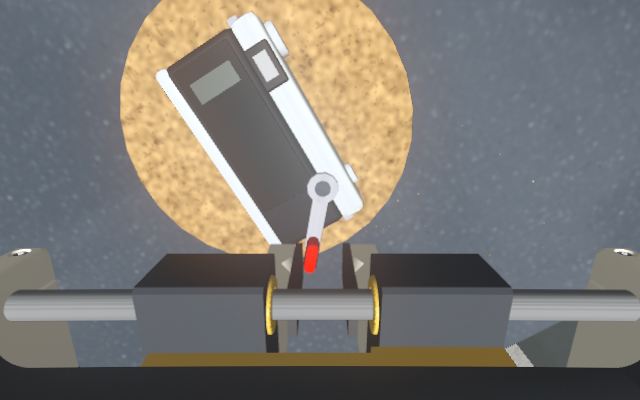

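The lever follows, with the tab at (310,258), about 51° round. I continue to the stop.

>>> apply_moves(targets=[{"travel":[0.29,4.44,0],"roll":-7.5,"jaw":20},{"travel":[0.29,4.44,0],"roll":-7.5,"jaw":20},{"travel":[0.14,3.2,0],"roll":-5,"jaw":20},{"travel":[0,0,0],"roll":0,"jaw":20},{"travel":[0,0,0],"roll":0,"jaw":20}])

```text
clock: 4.8
tool_pos: [0.3789, 0.2027, 0.0721]
orientation: [-179.9, -0.0, -14.4]
force: [-0.5, 0.2, 0.4]
opening: 0.0202
gripper_force: 0.3
```

```bash
python3 look.py w4
```

```text
4.8 [0.3789 0.2027 0.0721] [-179.9   -0.   -14.4] [-0.51  0.22  0.39] [ 0.15 -0.14 -0.04]
red [304 246  14  28 288] [[0.3815 0.2068 0.056 ]]
```

>>> apply_moves(targets=[{"travel":[0.03,1.2,0],"roll":-2,"jaw":20},{"travel":[0.03,1.2,0],"roll":-2,"jaw":20},{"travel":[0,0,0],"roll":0,"jaw":20}])

```text
clock: 5.15
tool_pos: [0.3782, 0.2, 0.0717]
orientation: [-180.0, -0.0, -10.3]
force: [-0.0, -0.0, -0.0]
opening: 0.02
gripper_force: 0.2
```

```bash
python3 look.py w5
```

```text
5.15 [0.3782 0.2    0.0717] [-180.    -0.   -10.3] [-0.04 -0.01 -0.03] [ 0.15 -0.05  0.02]
red [304 246  14  28 293] [[0.3806 0.2044 0.056 ]]
```

>>> apply_moves(targets=[{"travel":[0.03,1.2,0],"roll":-2,"jaw":20},{"travel":[0,0,0],"roll":0,"jaw":20}])

```text
clock: 5.4
tool_pos: [0.378, 0.1987, 0.0716]
orientation: [-180.0, -0.0, -8.3]
force: [0.2, 1.4, 0.6]
opening: 0.0201
gripper_force: 0.3
```

```bash
python3 look.py w6
```

```text
5.4 [0.378  0.1987 0.0716] [-180.    -0.    -8.3] [0.19 1.36 0.61] [ 0.15 -0.17  0.06]
red [304 246  14  28 291] [[0.3802 0.2033 0.056 ]]
```

>>> apply_moves(targets=[{"travel":[0.03,1.2,0],"roll":-2,"jaw":20},{"travel":[0,0,0],"roll":0,"jaw":20}])

```text
clock: 5.65
tool_pos: [0.3778, 0.1975, 0.0716]
orientation: [-180.0, -0.0, -6.2]
force: [0.1, 0.6, -0.0]
opening: 0.0198
gripper_force: 0.3
```

```bash
python3 look.py w7; python3 - <<'E'
import cv2,numpy as np
a=[cv2.imread(f"pics/w{i}.png")[100:300,150:400] for i in(5,6,7)]
cv2.imwrite("pics/cmp.png",np.hstack(a))
E
```

```text
5.65 [0.3778 0.1975 0.0716] [-180.    -0.    -6.2] [ 0.05  0.6  -0.04] [ 0.14 -0.19 -0.  ]
red [304 246  15  28 294] [[0.38  0.202 0.056]]
```

View pics/cmp.png

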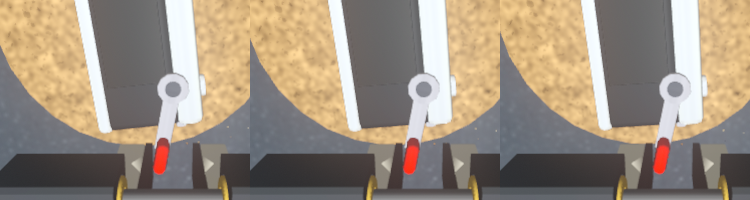

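The frames show the tab held by the rear finger and the arm tilted the same in each. I'll measure the camera-body edge angle to see whether the body has begun to turn, which would mean the stop is reached.

```bash
cat > edge.py <<'E'
from h import *
import sys
def edge(f,yaw):
    im=cv2.imread(f);g=im[:,:,2].astype(float)
    # outer left silver strip: per-row centroid of bright low-sat pixels left of the leather
    hsv=cv2.cvtColor(im,cv2.COLOR_BGR2HSV);m=cv2.inRange(hsv,(0,0,190),(180,40,255))
    pts=[]
    for y in range(105,215):
        xs=np.nonzero(m[y,150:280])[0]
        if 3<len(xs)<25:pts.append((xs.mean()+150,y))
    pts=np.array(pts);k=np.polyfit(pts[:,1],pts[:,0],1);r=pts[:,0]-np.polyval(k,pts[:,1]);pts=pts[abs(r)<2];k=np.polyfit(pts[:,1],pts[:,0],1)
    return pts[[0,-1]],k
for f,p in((4,[.3789,.2027,.0721,-179.9,0,-14.4]),(5,[.3782,.2,.0717,180,0,-10.3]),(6,[.378,.1987,.0716,180,0,-8.3]),(7,[.3778,.1975,.0716,180,0,-6.2])):
    q,k=edge(f"pics/w{f}.png",0);C=cal("wrist",dict(tool_pos=np.array(p[:3]),orientation=p[3:]))
    e=[(np.polyval(k,y),y) for y in(110,210)];P=ray(e,.042,C);d=P[1]-P[0]
    print(f,P.round(4)[:,:2].tolist(),"cam yaw",np.degrees(np.arctan2(d[1],d[0])))
E
python3 edge.py
```

```text
4 [[0.4604, 0.2279], [0.4095, 0.2314]] cam yaw 176.15888594448998
5 [[0.4572, 0.228], [0.4069, 0.2314]] cam yaw 176.08332440605153
6 [[0.4558, 0.2279], [0.4056, 0.231]] cam yaw 176.50017257653013
7 [[0.4543, 0.2283], [0.4042, 0.2303]] cam yaw 177.65255820488926
```

The body turned about 1.5° over the last two steps, so the lever is on its stop. Now I lift off and let it spring back.

>>> apply_moves(targets=[{"travel":[0,0,-20],"roll":0,"jaw":20},{"travel":[0,0,-35],"roll":0,"jaw":20},{"travel":[0,0,-45],"roll":0,"jaw":40},{"travel":[40,0,0],"roll":0,"jaw":87},{"travel":[0,0,0],"roll":0,"jaw":87},{"travel":[0,0,0],"roll":0,"jaw":87},{"travel":[0,0,0],"roll":0,"jaw":87}])

```text
clock: 6.4
tool_pos: [0.4167, 0.1925, 0.1709]
orientation: [179.9, 0.1, -6.3]
force: [0.5, -0.7, -0.4]
opening: 0.0545
gripper_force: 0.0
```

```bash
python3 look.py w8
```

```text
6.4 [0.4167 0.1925 0.1709] [ 1.799e+02  1.000e-01 -6.300e+00] [ 0.49 -0.75 -0.41] [-0.08  0.07 -0.01]
red [273 207  18   8  71] [[0.413  0.2244 0.056 ]]
```

View pics/w8.png

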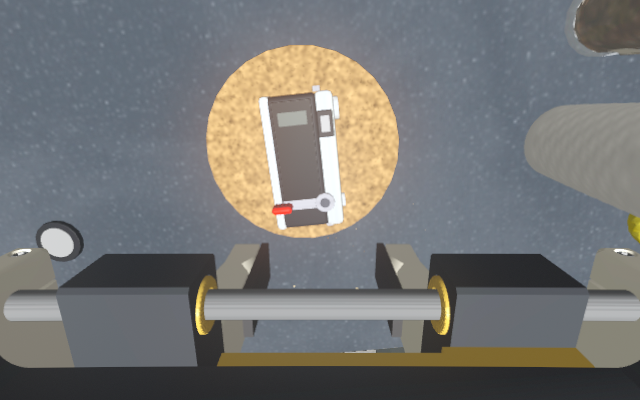

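The lever is back at rest, with its tab at (282,210). The camera lies along (262,98)–(343,223) with the pivot at (325,202). I compute its pose.

```bash
python3 - <<'E'
from h import *
C=cal("wrist",dict(tool_pos=np.array([.4167,.1925,.1709]),orientation=[179.9,.1,-6.3]))
P=ray([(261,98),(330,92),(279,229),(343,224),(325,202)],.042,C)[:,:2];print(P.round(4))
ang=lambda a,b:np.degrees(np.arctan2(*(b-a)[::-1]))
print(ang(P[0],P[2]),ang(P[1],P[3]),"c",P[:4].mean(0),[np.linalg.norm(P[a]-P[b]).round(4) for a,b in((0,1),(2,3),(0,2),(1,3))])
im=cv2.imread("pics/w8.png");hsv=cv2.cvtColor(im,cv2.COLOR_BGR2HSV);m=cv2.inRange(hsv,(0,0,190),(180,40,255))
L=[]
for y in list(range(105,200)):
    xs=np.nonzero(m[y,255:292])[0]
    if 2<len(xs)<20:L.append((xs.mean()+255,y))
L=np.array(L);k=np.polyfit(L[:,1],L[:,0],1);E=ray([(np.polyval(k,y),y) for y in(105,200)],.042,C)[:,:2];print("edge",E.round(4),ang(*E))
for th in(177,178):
    t=np.radians(th);Rz=np.array([[np.cos(t),-np.sin(t)],[np.sin(t),np.cos(t)]]);print(th,P[4]-Rz@[.032,.014])
E
```

```text
[[0.498  0.2284]
 [0.4967 0.1767]
 [0.3921 0.2306]
 [0.3907 0.1766]
 [0.4116 0.1895]]
178.8428919482704 -179.92021960614667 c [0.44439287 0.20306883] [np.float64(0.0517), np.float64(0.054), np.float64(0.1059), np.float64(0.106)]
edge [[0.4929 0.2277]
 [0.4176 0.2281]] 179.71250500750864
177 [0.44432092 0.20182272]
178 [0.44410117 0.20239134]
```

>>> apply_moves(targets=[{"travel":[0,0,0],"roll":-5.3,"jaw":87},{"travel":[27,-11,0],"roll":0,"jaw":87},{"travel":[0,0,40],"roll":0,"jaw":87},{"travel":[0,0,40],"roll":0,"jaw":87},{"travel":[0,0,30],"roll":0,"jaw":87},{"travel":[0,0,0],"roll":0,"jaw":87},{"travel":[0,0,0],"roll":0,"jaw":87}])

```text
clock: 7.15
tool_pos: [0.4443, 0.2037, 0.0617]
orientation: [179.9, 0.1, -0.8]
force: [0.1, -0.0, 0.5]
opening: 0.0868
gripper_force: 0.0
```

>>> apply_moves(targets=[{"travel":[0,0,14],"roll":0,"jaw":87},{"travel":[0,0,10],"roll":0,"jaw":87},{"travel":[0,0,0],"roll":0,"jaw":87},{"travel":[0,0,0],"roll":0,"jaw":87}])

```text
clock: 7.55
tool_pos: [0.4449, 0.204, 0.0384]
orientation: [-180.0, -0.0, -0.9]
force: [0.2, -0.3, -0.8]
opening: 0.0869
gripper_force: 0.0
```

>>> apply_moves(targets=[{"travel":[0,0,0],"roll":0,"jaw":65},{"travel":[0,0,0],"roll":0,"jaw":65},{"travel":[0,0,0],"roll":0,"jaw":58},{"travel":[0,0,0],"roll":0,"jaw":54},{"travel":[0,0,0],"roll":0,"jaw":50},{"travel":[0,0,0],"roll":0,"jaw":45},{"travel":[0,0,0],"roll":0,"jaw":45},{"travel":[0,0,0],"roll":0,"jaw":45}])

```text
clock: 8.35
tool_pos: [0.4447, 0.2038, 0.0377]
orientation: [-180.0, -0.0, -0.9]
force: [-1.3, 0.7, 3.3]
opening: 0.056
gripper_force: 30.0
```

Gripped at 56 mm with 30 N. I lift, and measure the board from the first top picture and the lemon from both views.

>>> apply_moves(targets=[{"travel":[0,0,-15],"roll":0,"jaw":45},{"travel":[0,0,-30],"roll":0,"jaw":45},{"travel":[0,0,-40],"roll":0,"jaw":45},{"travel":[0,0,-40],"roll":0,"jaw":45},{"travel":[0,0,-40],"roll":0,"jaw":45},{"travel":[0,0,-35],"roll":0,"jaw":45},{"travel":[0,0,0],"roll":0,"jaw":45},{"travel":[0,0,0],"roll":0,"jaw":45}])

```text
clock: 9.15
tool_pos: [0.4441, 0.2036, 0.2374]
orientation: [-179.9, 0.0, -0.9]
force: [-0.6, -1.1, -3.0]
opening: 0.0559
gripper_force: 30.0
```

```bash
cat > board.py <<'E'
from h import *
t=cv2.imread("pics/top0.png");C=cal("top");hsv=cv2.cvtColor(t,cv2.COLOR_BGR2HSV)
m=cv2.inRange(hsv,(8,50,110),(24,200,255));m[:170]=0;m[262:]=0;m[:,:365]=0;m[:,445:]=0
m=cv2.morphologyEx(m,cv2.MORPH_CLOSE,np.ones((3,3)));m=cv2.morphologyEx(m,cv2.MORPH_OPEN,np.ones((3,3)))
# left/right edges per row
Lp=[];Rp=[]
for y in range(186,245):
    xs=np.nonzero(m[y])[0];
    if len(xs):Lp.append((xs.min()-.5,y));Rp.append((xs.max()+.5,y))
def fit(p):
    p=np.array(p,float)
    for _ in range(3):
        k=np.polyfit(p[:,1],p[:,0],1);r=abs(p[:,0]-np.polyval(k,p[:,1]));p=p[r<1.2]
    E=ray([(np.polyval(k,y),y) for y in(186,244)],.014,C);d=E[1]-E[0];return E[:,:2].round(4).tolist(),np.degrees(np.arctan2(d[1],d[0])).round(2)
print(fit(Lp),fit(Rp))
# lemon, two views
def mask(im):
    h=cv2.cvtColor(im,cv2.COLOR_BGR2HSV);return cv2.inRange(h,(22,140,80),(36,255,255))
out=[]
for n,box in(("top",(380,195,420,222)),("side",(360,255,400,292))):
    im=cv2.imread(f"pics/{n}0.png");k=mask(im);z=np.zeros_like(k);x0,y0,x1,y1=box;z[y0:y1,x0:x1]=k[y0:y1,x0:x1]
    nn,l,st,c=cv2.connectedComponentsWithStats(z);i=1+np.argmax(st[1:,4]);cn=max(cv2.findContours((l==i).astype(np.uint8),0,2)[0],key=cv2.contourArea)
    M=cv2.moments(cv2.convexHull(cn));e=(M['m10']/M['m00'],M['m01']/M['m00']);Cn=cal(n);a=ray(e,.04,Cn)[0];print(n,st[i],np.round(e,1),a.round(4));out.append((Cn[2][:3,3],a))
(o1,a1),(o2,a2)=out;d1=(a1-o1)/np.linalg.norm(a1-o1);d2=(a2-o2)/np.linalg.norm(a2-o2)
s=np.linalg.lstsq(np.c_[d1,-d2],o2-o1,rcond=None)[0];p=o1+d1*s[0];q=o2+d2*s[1];print("lemon tri",((p+q)/2).round(4),"gap",np.linalg.norm(p-q).round(4))
E
python3 board.py
```

```text
([[0.5858, -0.1767], [0.4057, -0.2146]], np.float64(-168.11)) ([[0.5883, -0.342], [0.4077, -0.3756]], np.float64(-169.45))
top [387 201  23  17 279] [398.1 208.7] [ 0.5101 -0.2615  0.04  ]
side [367 261  25  25 506] [379.2 273.2] [ 0.5113 -0.2636  0.04  ]
lemon tri [ 0.5113 -0.2622  0.0386] gap 0.0019
```

Lemon at (0.511, -0.262, 0.039); its expected centre height is 0.0395, so that matches. The board's long axis is at about -169°. I carry the camera at 0.21 m underside height.

>>> apply_moves(targets=[{"travel":[1.5,10,0],"roll":0,"jaw":45},{"travel":[3,20,0],"roll":0,"jaw":45},{"travel":[4,25,0],"roll":0,"jaw":45},{"travel":[4,25,0],"roll":0,"jaw":45},{"travel":[4,25,0],"roll":0,"jaw":45},{"travel":[4,25,0],"roll":0,"jaw":45},{"travel":[4,25,0],"roll":0,"jaw":45},{"travel":[4,25,0],"roll":0,"jaw":45},{"travel":[4,25,0],"roll":0,"jaw":45},{"travel":[4,25,0],"roll":0,"jaw":45}])

```text
clock: 10.15
tool_pos: [0.4764, -0.0286, 0.2356]
orientation: [179.9, 0.2, -0.9]
force: [0.7, -0.0, -3.0]
opening: 0.0561
gripper_force: 30.0
```

>>> apply_moves(targets=[{"travel":[4,25,0],"roll":0,"jaw":45},{"travel":[4,25,0],"roll":0,"jaw":45},{"travel":[4,25,0],"roll":0,"jaw":45},{"travel":[4,25,0],"roll":0,"jaw":45},{"travel":[4,25,0],"roll":0,"jaw":45},{"travel":[4,25,0],"roll":0,"jaw":45},{"travel":[4,25,0],"roll":0,"jaw":45},{"travel":[4,25,0],"roll":0,"jaw":45},{"travel":[3,20,0],"roll":0,"jaw":45},{"travel":[2,15,0],"roll":0,"jaw":45}])

```text
clock: 11.15
tool_pos: [0.5098, -0.2638, 0.2352]
orientation: [-180.0, 0.2, -0.9]
force: [-0.5, -0.2, -3.3]
opening: 0.0559
gripper_force: 30.0
```

>>> apply_moves(targets=[{"travel":[0,0,0],"roll":-4,"jaw":45},{"travel":[0,0,0],"roll":-4,"jaw":45},{"travel":[0,0,0],"roll":-4,"jaw":45},{"travel":[0,0,0],"roll":0,"jaw":45},{"travel":[0,0,0],"roll":0,"jaw":45}])

```text
clock: 11.65
tool_pos: [0.5106, -0.2623, 0.2367]
orientation: [-180.0, 0.1, 11.0]
force: [0.1, -0.1, -3.0]
opening: 0.0559
gripper_force: 30.0
```

```bash
python3 - <<'E'
from h import *
o=ctrl.get_obs();print({k:o[k] for k in("clock","tool_pos","orientation","opening")})
t=ctrl.snapshot("top")[:,:,::-1];s=ctrl.snapshot("side")[:,:,::-1];w=ctrl.snapshot("wrist")[:,:,::-1]
for n,i in(("top1",t),("side1",s),("w9",w)):cv2.imwrite(f"pics/{n}.png",i)
a=np.vstack([np.hstack([t,s])[:, 200:1200]]);a=cv2.resize(a,(800,320));b=cv2.resize(w[:, 100:540],(440,400))[:280]
c=np.zeros((600,800,3),np.uint8);c[:320]=a;c[320:,:440]=b;cv2.imwrite("pics/v.png",c)
E
```

```text
{'clock': 11.65, 'tool_pos': array([ 0.51056585, -0.26234133,  0.23668549]), 'orientation': array([-1.79961142e+02,  8.39984131e-02,  1.10159001e+01]), 'opening': 0.055858155352182984}
```

View pics/v.png

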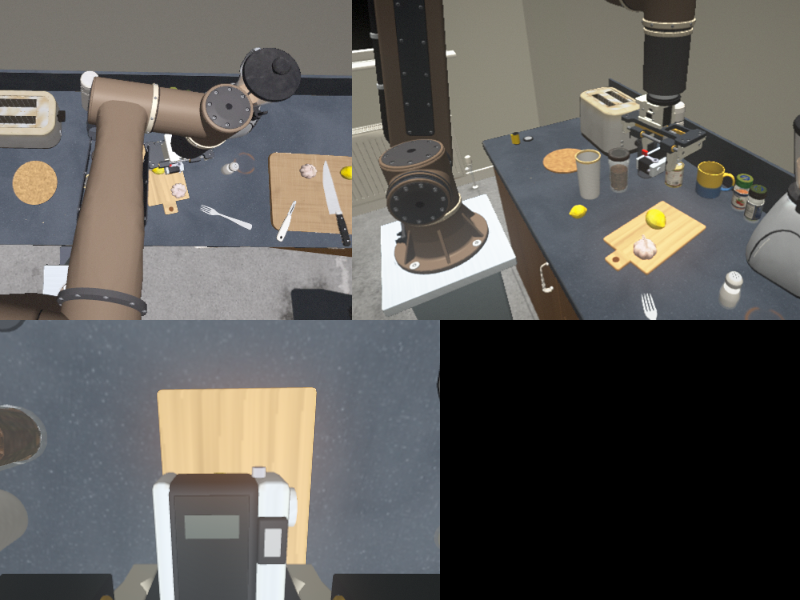

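Glasses and jar still stand, and the camera hangs level between the pads. From the wrist view I compute the held camera's offset in the tool and the board's direction.

```bash
python3 - <<'E'
from h import *
o=dict(tool_pos=np.array([.51057,-.26234,.23669]),orientation=[-179.96,.084,11.016]);C=cal("wrist",o)
im=cv2.imread("pics/w9.png");hsv=cv2.cvtColor(im,cv2.COLOR_BGR2HSV)
Tm=R.from_euler('xyz',o['orientation'],degrees=True).as_matrix()
# board: far edge & left/right edges
m=cv2.inRange(hsv,(10,60,110),(24,200,255))
Tp=[(x,np.nonzero(m[:150,x])[0].min()-.5) for x in range(265,410) if m[:150,x].any()]
Rp=[(np.nonzero(m[y,380:440])[0].max()+380.5,y) for y in range(80,150)]
Lp=[(np.nonzero(m[y,240:300])[0].min()+239.5,y) for y in range(80,145)]
def line(p,ax):
    p=np.array(p);k=np.polyfit(p[:,ax],p[:,1-ax],1);p=p[abs(p[:,1-ax]-np.polyval(k,p[:,ax]))<1.5];k=np.polyfit(p[:,ax],p[:,1-ax],1);t=np.array([p[:,ax].min(),p[:,ax].max()]);e=np.c_[t,np.polyval(k,t)]
    if ax:e=e[:,::-1]
    P=ray(e,.014,C)[:,:2];d=P[1]-P[0];return P.round(4).tolist(),np.degrees(np.arctan2(d[1],d[0])).round(2)
print("top",line(Tp,0),"R",line(Rp,1),"L",line(Lp,1))
# camera back corners by eye in wrist px
for px in((258,166),(388,158),(255,200),(270,155),(350,155)):
    P=ray(px,o['tool_pos'][2]+.0043,C)[0];print(px,((P-o['tool_pos'])@Tm*1000).round(1))
cv2.imwrite("pics/w9c.png",cv2.resize(im[140:285,235:415],None,fx=4,fy=4,interpolation=2))
E
```

```text
top ([[0.601, -0.1875], [0.6304, -0.3263]], np.float64(-78.04)) R ([[0.6195, -0.3362], [0.5524, -0.3506]], np.float64(-167.95)) L ([[0.5891, -0.1809], [0.5271, -0.1939]], np.float64(-168.21))
(258, 166) [ 52.6 -25.   -4.4]
(388, 158) [55.9 26.3 -4.4]
(255, 200) [ 38.5 -27.1  -4.3]
(270, 155) [ 57.  -20.1  -4.4]
(350, 155) [57.1 11.3 -4.4]
```

View pics/w9c.png

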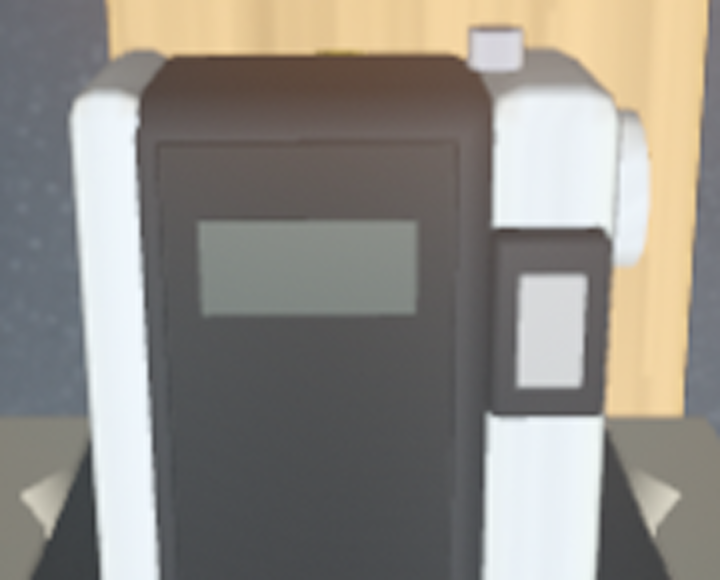

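The camera's far edge lies at tool x ≈ 54 mm, so it is centred in the grip, and the board direction is -168°. I turn 1° more and descend.

>>> apply_moves(targets=[{"travel":[0,0,10],"roll":-1,"jaw":45},{"travel":[0,0,20],"roll":0,"jaw":45},{"travel":[0,0,20],"roll":0,"jaw":45},{"travel":[0,0,20],"roll":0,"jaw":45},{"travel":[0,0,14],"roll":0,"jaw":45},{"travel":[0,0,6],"roll":0,"jaw":45},{"travel":[0,0,0],"roll":0,"jaw":45},{"travel":[0,0,0],"roll":0,"jaw":45},{"travel":[0,0,0],"roll":0,"jaw":45}])

```text
clock: 12.7
tool_pos: [0.5116, -0.2625, 0.1484]
orientation: [180.0, -0.1, 12.1]
force: [0.2, 0.4, -2.2]
opening: 0.0558
gripper_force: 30.0
```

```bash
python3 - <<'E'
from h import *
o=ctrl.get_obs();print({k:o[k] for k in("clock","tool_pos","orientation","opening","gripper_force")})
s=ctrl.snapshot("side")[:,:,::-1];cv2.imwrite("pics/side2.png",s)
C=cal("side");im=s.copy();h=cv2.cvtColor(im,cv2.COLOR_BGR2HSV);k=cv2.inRange(h,(22,140,80),(36,255,255))
z=np.zeros_like(k);z[255:292,360:400]=k[255:292,360:400];n,l,st,c=cv2.connectedComponentsWithStats(z);i=1+np.argmax(st[1:,4]);print("lemon now",st[i],c[i])
t=o['tool_pos'].copy();Tm=R.from_euler('xyz',o['orientation'],degrees=True).as_matrix()
q=[]
for x in(-54,54):
    for y in(-28,28):
        for zz in(.0297,-.0043): q.append(t+Tm@[x/1000,y/1000,zz])
for p in proj(q,C):cv2.circle(im:=np.ascontiguousarray(im),tuple(int(v) for v in p),1,(0,255,0),-1)
cv2.imwrite("pics/side2c.png",cv2.resize(im[170:320,300:460],None,fx=4,fy=4,interpolation=2))
E
```

```text
{'clock': 12.7, 'tool_pos': array([ 0.51160503, -0.26252304,  0.14842616]), 'orientation': array([ 1.79961380e+02, -7.79807803e-02,  1.21456577e+01]), 'opening': 0.055817049451465, 'gripper_force': 29.97568666934967}
lemon now [367 261  25  25 504] [379.26190476 273.37301587]
```

View pics/side2c.png

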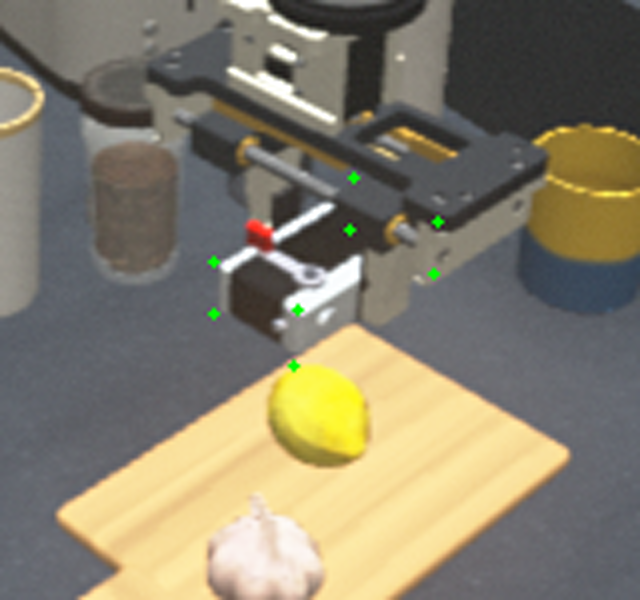

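The side view shows the camera level above the untouched lemon, and the back's corners agree with the prediction to about 2 px. It is about 3 mm high, so I lower it and hold.

>>> apply_moves(targets=[{"travel":[0,0,3],"roll":0,"jaw":45},{"travel":[0,0,0],"roll":0,"jaw":45},{"travel":[0,0,0],"roll":0,"jaw":45},{"travel":[0,0,0],"roll":0,"jaw":45},{"travel":[0,0,0],"roll":0,"jaw":45},{"travel":[0,0,0],"roll":0,"jaw":45},{"travel":[0,0,0],"roll":0,"jaw":45},{"travel":[0,0,0],"roll":0,"jaw":45}])

```text
clock: 13.55
tool_pos: [0.511, -0.2624, 0.1446]
orientation: [-180.0, 0.0, 12.1]
force: [-0.6, 0.4, -3.3]
opening: 0.0555
gripper_force: 30.0
```

```bash
python3 - <<'E'
from h import *
o=ctrl.get_obs();print(o['tool_pos'],o['orientation'],abs(o['qvel']).max(),o['gripper_force'])
print(ctrl.close_job())
E
```

```text
[ 0.51104642 -0.26239609  0.14455425] [-1.79998761e+02  6.48943301e-04  1.21302692e+01] 0.07890656799050504 29.975688457489014
the job is handed in; nothing more can be done
None
```

Job handed in at 13.6 s: the lever was wound to its stop and sprang back, and the camera is held level about 5 cm above the lemon, centred and parallel to the board as far as I could measure, with nothing knocked over; I viewed 12 pictures, two over the limit of 10.

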